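# Put a bottle away in the lidded reagent box

## Robot

A 6-joint arm with a two-finger parallel gripper is mounted at the origin on the work surface; the furniture and walls round the work are solid. World frame = base frame: x ahead of the robot, y to its left, z up, the work surface at z = 0. Lengths are in m, angles in rad, forces in N, time in s.
With the tool pointing down it reaches from about 0.275 to 0.875 m from the base axis. Payload 12.5 kg.
Tool frame: the origin (TCP) lies on the centre line of the jaws, within the pads' length; the fingertips stand r.finger_overhang ahead of it and the grasp point (between the pads) lies 3 mm ahead of it (r.finger_overhang is the distance from the TCP to the fingertips, in m); z points along the fingers, y is the line along which they close (so a half turn about z gives the same grasp; the last joint's range is limited). The gripper opens to 85 mm and grips with 20 to 120 N. Pads are 22 mm wide; open, the fingers measure 114 mm over their backs; the gripper's body (76 mm by 85 mm) begins 54 mm behind the grasp point. The pads swing forward as they close: fully open they stand 13 mm farther back than shut.
Start: joints at [1.118, 0.351, 1.652, -0, 1.139, -0.085], TCP at [0.198, 0.513, 0.253] pointing down, gripper open.
Joint ranges: [-2.75, 2.75], [-0.79, 2.1], [0.01, 2.65], [-1.57, 4.71], [0.07, 3.14], [-2.87, 2.87]. Speed limits (rad/s): [2.22, 2.22, 2.79, 3.14, 3.14, 3.14].

## Interface

Orientations are given as a unit quaternion [x, y, z, w].
In Python, from cell import r, optics gives the robot as it stands. The module is installed in compiled form; this text tells all that it offers. Calls block until the motion is done:
- r.move_to(position, orientation): joint-space move of the TCP to a pose.
- r.move_linear(position, rot=None, vel=0.15): straight line of the TCP; rot=None keeps the orientation; vel is the mean speed in m/s.
- r.set_joints(angles): joint-space move.
- r.set_gripper(opening, squeeze=None): opening from 0.0 (shut) to 1.0 (fully open); squeeze is the grip in N (None keeps the last); returns when the fingers have stopped.
- r.sleep(seconds).
- r.inverse_kinematics(position, orientation): joint angles nearest the present ones, or None.
- optics.get_image(name): name is "scene" or "top" or "wrist"; returns a dict with "pixels" (400x640x3 uint8, red, green, blue), "depth" (400x640 float32, m along the optical axis (not along the pixel's ray), 0 where there is no reading), "fx", "fy", "cx", "cy" (pixels), "D" ([k1, k2, p1, p2, k3] as OpenCV has them; the pictures are not rectified), "camera_from_world" (4x4, takes a point from world to camera coordinates); the wrist camera has in their place "mount" (4x4, takes a point from camera to tool coordinates, whose origin is the TCP and whose axes are the flange's). Camera axes: x right, y down, z forward; pixel columns grow to the right and rows downward; lengths in m; the calibration is good to about 2 mm. A picture is of the moment at which its call begins: read the wrist's pose just before it.
A pose or a line that the arm cannot do raises r.PlanningError and nothing moves.
- r.hand_in(): hands the job in; it is judged then, once.
Readings, each from a call of its own:
- r.current_t(): time.
- r.current_q(): joint angles.
- r.current_qvel(): joint speeds.
- r.current_effort(): joint torques, N m.
- r.current_tool_pos(): TCP position.
- r.current_ee_rot(): TCP orientation.
- r.current_contact_force(): force on the tool from outside, world axes, zero at the start.
- r.current_torque(): the same for the moment, N m.
- r.current_opening(): opening from 0.0 (shut) to 1.0 (fully open).
- r.current_finger_force(): force on a finger pad.
Only numpy, scipy, OpenCV 4.12 (cv2) and the standard library are available. Lean on these libraries where they do the work, as an engineer would, in place of code of your own. Each camera call takes 0.05 s, during which the arm holds its last target. There are 200 camera calls.

## Task

Push the lid of the grey reagent box up past its balance point so that it falls back and stays fully open by itself, then stand the smallest bottle from the bench upright in the box's free bay, setting it down gently on the black pad there. Leave the lid open, and do not knock or shift the bottle already in the box or the medium-sized bottle standing near the small one.

Things in the scene. Friction and masses are not known exactly. Their poses are not given: they have to be found in the camera images.
- reagent_box: grey plastic box fixed on the bench, 130 mm deep (its x) x 210 mm wide (its y), walls 5 mm, rim 75 mm above the bench; origin: centre of its underside; its -x side is the front, with the lid's lip, and faces left as seen from the robot, towards the middle of the bench; its +x side is the back, z up. A divider 55 mm high across the middle (y = 0) makes two bays side by side along y, each 120 x 97 mm, centres 51 mm either side of the middle, floor 5 mm above the bench.
- box_lid (a joint): angle of the box's lid, rad: 0 = closed, grows as it opens, 1.85 = fully open against its stop, leaning back behind the box. Hinged along the back rim, about the box's y axis. The lid is a hollow grey cover 130 x 210 mm and 45 mm deep, about 0.35 kg; closed, its top is 120 mm above the bench. It falls shut below about 1.15 rad and falls open beyond that; light friction and damping, no latch. About 2 N upward at its lip lifts it.
- lid_edge (a point): middle of the front lower edge of the lid's lip, moves with the lid (z rotates with it; x points to the hinge when closed). The lip is a plate 6 mm thick and 120 mm wide that sticks out 25 mm in front of the box's front wall, its underside 76 mm above the bench when closed, with free space below it: it can be lifted by a tilted finger from below and in front.
- lid_hinge (a point): point on the lid's hinge line, in the middle of the back rim, 75 mm above the bench; 157 mm from lid_edge.
- bay_pad: round black rubber pad, 64 mm across and 3 mm thick, fixed on the floor in the middle of the free bay (left or right); origin: centre of its underside, z up. The free bay is where the small bottle goes.
- small_bottle: the smallest of the clear capped bottles on the bench (left of the middle as seen from the robot), 56 mm across and 104 mm high with a round screw cap (fixed on) 54 mm across, which spans from 78 mm to 104 mm above its underside and is the place to grip it; about 0.16 kg; origin: centre of its underside, z up.
- stored_bottle: a bottle like the small one, standing in the other bay of the box; origin: centre of its underside, z up. Leave it alone.
- tall_bottle: the medium-sized bottle that stands near the small one, 70 mm across and 142 mm high (a still larger one, 86 x 180 mm, stands nearer the robot and is fixed); origin: centre of its underside, z up. Leave it alone.

How it is judged:
On the way, in this order (a step that is already met when the one before it is completed fails the run):
1. the lid stands fully open by itself, untouched by the robot (value of joint box_lid above 1.75 rad and contact force between each of the arm, the fingers and reagent_box below 0.1 N), for 0.2 s.
2. the small bottle stands upright on the pad in the free bay (horizontal distance between small_bottle and bay_pad below 0.03 m and z of small_bottle in the frame of bay_pad below 0.008 m and angle between small_bottle's own z axis and vertical below 0.1 rad), for 0.2 s.
At the end, for the whole second after the job is handed in: The lid stands open at its stop (joint over 1.75 rad) with nothing holding it; the small bottle stands upright (within 0.1 rad) and at rest on the pad's level in the free bay, its centre within 30 mm of the pad's; the stored bottle still stands upright (all of step 2 and value of joint box_lid above 1.75 rad and z of small_bottle in the frame of bay_pad above -0.004 m and angle between stored_bottle's own z axis and vertical below 0.1 rad and linear speed of small_bottle below 0.02 m/s); the robot touches nothing.
It fails at once if the bottle already in the box is shifted more than 25 mm or tipped (distance of stored_bottle from where it was at the start of the episode above 0.025 m or angle between stored_bottle's own z axis and vertical above 0.35 rad).
It fails at once if the medium-sized bottle (tall_bottle) is shifted more than 30 mm or tipped (distance of tall_bottle from where it was at the start of the episode above 0.03 m or angle between tall_bottle's own z axis and vertical above 0.35 rad).
It fails at once if the small bottle is dropped onto the pad (moving faster than 0.45 m/s in the last 30 mm above it, as after a fall of 10 mm or more) (horizontal distance between small_bottle and bay_pad below 0.04 m and z of small_bottle in the frame of bay_pad below 0.033 m and linear speed of small_bottle above 0.45 m/s).
It fails at once if the small bottle is rammed into the box (over 80 N) (contact force between small_bottle and bay_pad above 80 N or contact force between small_bottle and reagent_box above 80 N).
It also fails if it takes over 58 s, if anything falls off the work surface, if the arm or the gripper's body presses on something with over 40 N, if the wrist force passes 120 N, or if a joint passes its speed limit or range.

## Working session

There is one attempt and no reset: what is moved stays moved. The work goes in short steps, each a Python script; the robot and the scene stay as the last script left them, time stands still between calls to the robot, and variables do not carry over. Pictures are saved under pics/ and viewed, at most 10 in all, crops included, and the job is handed in when it is done.

```bash
mkdir -p pics
cat > h.py <<'E'
import numpy as np, cv2
from cell import r, optics
def pts(im):
    d=im["depth"]; h,w=d.shape
    K=np.array([[im["fx"],0,im["cx"]],[0,im["fy"],im["cy"]],[0,0,1.]])
    u,v=np.meshgrid(np.arange(w),np.arange(h))
    n=cv2.undistortPoints(np.stack([u,v],-1).reshape(-1,1,2).astype(float),K,np.array(im["D"],float)).reshape(h,w,2)
    P=np.dstack([n[...,0]*d,n[...,1]*d,d,np.ones_like(d)])
    T=np.linalg.inv(im["camera_from_world"])
    W=(P@T.T)[...,:3]; W[d==0]=np.nan
    return W,n,T
def ray(im,uv,z):
    K=np.array([[im["fx"],0,im["cx"]],[0,im["fy"],im["cy"]],[0,0,1.]])
    n=cv2.undistortPoints(np.array(uv,float).reshape(-1,1,2),K,np.array(im["D"],float)).reshape(-1,2)
    T=np.linalg.inv(im["camera_from_world"])
    dv=np.c_[n,np.ones(len(n))]@T[:3,:3].T; o=T[:3,3]
    return o+dv*((z-o[2])/dv[:,2])[:,None]
E
python3 - <<'E'
from h import *
import pickle
for n in("scene","top"):
    im=optics.get_image(n); pickle.dump(im,open(n+".pkl","wb"))
    cv2.imwrite(f"pics/{n}0.png",im["pixels"][...,::-1])
    print(n,np.linalg.inv(im["camera_from_world"])[:3].round(3).tolist(),(im["depth"]==0).mean())
print(r.finger_overhang,r.current_t(),r.current_ee_rot())
E
```

```text
scene [[-0.93, 0.25, -0.27, 0.959], [0.368, 0.628, -0.685, 1.082], [-0.001, -0.737, -0.676, 1.162]] 0.0684453125
top [[0.018, -0.993, 0.121, 0.393], [-1.0, -0.02, -0.021, -0.013], [0.023, -0.12, -0.992, 1.298]] 0.0040546875
0.022 0.1 [ 1.82844344e-01  9.83141732e-01 -5.16141403e-04 -1.20785024e-04]
```

View pics/scene0.png

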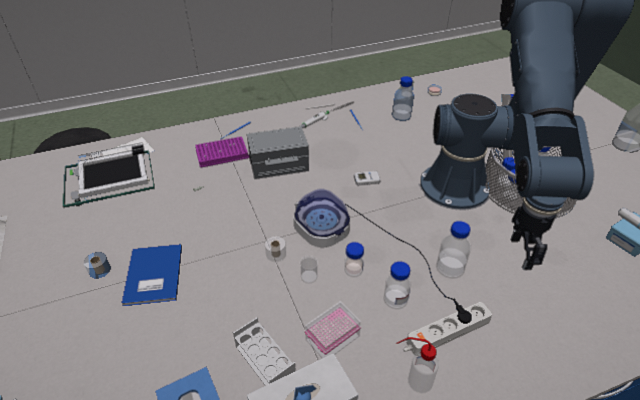

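View pics/top0.png

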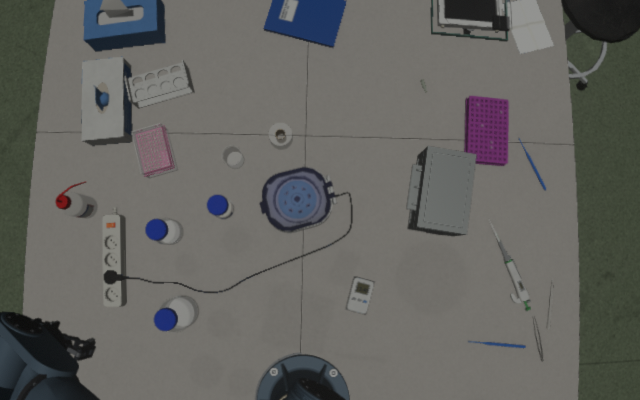

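The top view shows the box at about (445,190) with its lip at (414,187) on the left. The small bottle's cap is at (219,205), the medium one's at (157,230) and the large one's at (167,320). A centrifuge stands at (297,198).

Run:
```python
from h import *
import pickle
im=pickle.load(open("top.pkl","rb")); W,n,T=pts(im)
u,v=np.meshgrid(np.arange(640),np.arange(400))
reg=(u>395)&(u<485)&(v>135)&(v<245)
for nm,lo,hi in(("lid",.112,.13),("lip",.07,.095)):
    m=reg&(W[...,2]>lo)&(W[...,2]<hi)
    nl,lab,st,c=cv2.connectedComponentsWithStats(m.astype(np.uint8))
    for k in range(1,nl):
        if st[k,4]<60: continue
        p=W[lab==k]; q=p[:,:2].astype(np.float32)
        rc=cv2.minAreaRect(q); print(nm,st[k],rc,np.median(p[:,2])); print(cv2.boxPoints(rc).round(4).tolist())
hsv=cv2.cvtColor(im["pixels"],cv2.COLOR_RGB2HSV)
for nm,z0 in(("top",0),("scene",0)):
    im=pickle.load(open(nm+".pkl","rb")); W,n,T=pts(im)
    hsv=cv2.cvtColor(im["pixels"],cv2.COLOR_RGB2HSV)
    m=((hsv[...,0]>108)&(hsv[...,0]<126)&(hsv[...,1]>170)&(hsv[...,2]>60)).astype(np.uint8)
    nl,lab,st,c=cv2.connectedComponentsWithStats(m)
    for k in range(1,nl):
        if 100<st[k,4]<900:
            p=W[lab==k]; zt=np.nanpercentile(p[:,2],85); t=p[abs(p[:,2]-zt)<.004]
            print(nm,c[k].round(1),st[k,4],"ztop",zt.round(4),"topface mid",((t.min(0)+t.max(0))/2).round(4),np.ptp(t,axis=0).round(3))
# centrifuge height & other obstacles
im=pickle.load(open("top.pkl","rb")); W,n,T=pts(im)
cm=(u>258)&(u<335)&(v>160)&(v<235)
print("centrifuge",np.nanmax(W[cm][:,2]),np.nanmin(W[cm],0),np.nanmax(W[cm],0))
```

```text
lid [ 416  146   60   89 4142] ((0.5602119565010071, -0.3554461598396301), (0.13283075392246246, 0.21063664555549622), 81.52801513671875) 0.12128665999454824
[[0.4462999999523163, -0.40560001134872437], [0.6546000242233276, -0.4366999864578247], [0.6741999983787537, -0.3052999973297119], [0.4657999873161316, -0.2741999924182892]]
lip [406 149  19  76 554] ((0.5730525851249695, -0.2783353328704834), (0.027379006147384644, 0.19953009486198425), 81.44967651367188) 0.08273903066246169
[[0.4724000096321106, -0.2770000100135803], [0.669700026512146, -0.3066999912261963], [0.6736999750137329, -0.27959999442100525], [0.4763999879360199, -0.25]]
top [216.9 204.5] 273 ztop 0.1058 topface mid [0.5114 0.2253 0.1057] [0.044 0.046 0.008]
top [155.6 229.1] 302 ztop 0.1434 topface mid [0.4441 0.3669 0.1432] [0.045 0.047 0.008]
top [164.8 319.1] 336 ztop 0.181 topface mid [0.233  0.3237 0.1807] [0.046 0.047 0.007]
scene [509.5 163.9] 128 ztop 0.1105 topface mid [-0.1559  0.0807  0.1103] [0.053 0.074 0.008]
scene [460.1 229.4] 242 ztop 0.1782 topface mid [0.2319 0.3301 0.1779] [0.05  0.052 0.007]
scene [354.5 250.2] 219 ztop 0.1028 topface mid [0.5124 0.2331 0.1028] [0.047 0.051 0.008]
scene [399.8 270.4] 272 ztop 0.1407 topface mid [0.4444 0.3736 0.1403] [0.049 0.048 0.007]
centrifuge 0.1472489560695971 [ 0.44352233 -0.07608723 -0.00900833] [0.65104614 0.13470537 0.14724896]
```

```bash
cat >> h.py <<'E'
from scipy.spatial.transform import Rotation as R
EX=np.array([-.1475,-.989,0]); EX/=np.linalg.norm(EX); EZ=np.array([0,0,1.]); EY=np.cross(EZ,EX)
BOX=np.array([.5602,-.3556,0])
def bw(x,y,z): return BOX+EX*x+EY*y+EZ*z
def quat(p,s):  # finger pitch p below horizontal, pointing to box +x
    z=np.cos(p)*EX-np.sin(p)*EZ; y=s*EY
    return R.from_matrix(np.c_[np.cross(y,z),y,z]).as_quat()
E
python3 - <<'E'
from h import *
t=r.current_tool_pos(); p=np.radians(45)
r.move_linear([t[0],t[1],.42])
r.set_gripper(0.0); print("overhang shut",r.finger_overhang)
for s in(1,-1):
    for g in(bw(-.2,0,.25),bw(-.16,0,.07)):
        q=r.inverse_kinematics(g,quat(p,s)); print(s,None if q is None else np.round(q,2))
E
```

```text
overhang shut 0.022
1 [-0.06  0.55  1.54 -0.83  1.27  0.44]
1 [-0.12  0.8   1.62 -0.97  1.02  0.69]
-1 [-0.06  0.55  1.54 -0.83  1.27 -2.7 ]
-1 [-0.12  0.8   1.62 -0.97  1.02 -2.45]
```

Run:
```python
from h import *
p=np.radians(45); Q=quat(p,1); d=np.array([np.cos(p),-np.sin(p)]); n=np.array([np.sin(p),np.cos(p)])
H=np.array([.066,.075]); v0=np.array([-.156,.001])
def tcp(th,off=0.):
    c,s=np.cos(th),np.sin(th); e=H+np.array([v0[0]*c+v0[1]*s,-v0[0]*s+v0[1]*c])
    g=e-.010*d-(.011+off)*n; return bw(g[0],0,g[1])
a=tcp(0); r.move_to(a-EX*.09+EZ*.15,Q); 
b=tcp(0)-EZ*.014
r.move_linear(b-EX*.05,vel=.15); r.move_linear(b,vel=.08); print("under",r.current_contact_force().round(1))
r.move_linear(tcp(0),vel=.05); print(r.current_contact_force().round(1))
for th in(.15,.3,.5,.7,.9,1.05,1.2):
    r.move_linear(tcp(th),vel=.12); print(th,r.current_tool_pos().round(3),r.current_contact_force().round(1),round(r.current_t(),1))
im=optics.get_image("scene"); cv2.imwrite("pics/lid.png",cv2.resize(im["pixels"][90:290,180:500,::-1],None,fx=2,fy=2))
```

```text
under [ 0.   1.3 -0.1]
[ 1.2  1.7 -2.6]
0.15 [ 0.576 -0.254  0.099] [ 1.2  1.7 -1.8] 7.8
0.3 [ 0.575 -0.259  0.121] [ 1.1  0.8 -1.4] 8.1
0.5 [ 0.573 -0.271  0.15 ] [ 0.8  1.8 -1.7] 8.5
0.7 [ 0.57  -0.289  0.175] [ 0.  -0.2 -1.2] 8.9
0.9 [ 0.567 -0.311  0.197] [ 0.2  0.9 -0.8] 9.4
1.05 [ 0.564 -0.33   0.21 ] [ 0.1 -0.  -0.6] 9.7
1.2 [ 0.561 -0.351  0.22 ] [-0.2  0.6 -0.7] 10.0
```

View pics/lid.png

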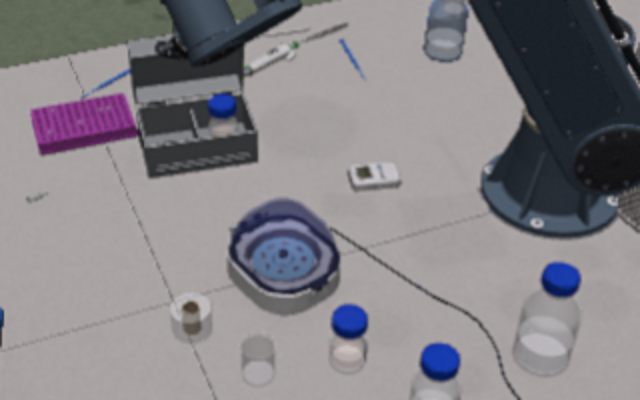

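The lid is nearly vertical and the stored bottle is in the bay nearer the robot, with its cap at crop (222,105). The free bay is the far one (box +y). I'll push on, then retreat and look.

Run:
```python
from h import *
p=np.radians(45); d=np.array([np.cos(p),-np.sin(p)]); n=np.array([np.sin(p),np.cos(p)])
H=np.array([.066,.075]); v0=np.array([-.156,.001])
def tcp(th):
    c,s=np.cos(th),np.sin(th); e=H+np.array([v0[0]*c+v0[1]*s,-v0[0]*s+v0[1]*c])
    g=e-.010*d-.011*n; return bw(g[0],0,g[1])
for th in(1.35,1.5):
    r.move_linear(tcp(th),vel=.12); print(th,r.current_contact_force().round(1))
r.move_linear(tcp(1.5)-EX*.12+EZ*.1,vel=.25)
# go over the small bottle, pointing down
B=np.array([.512,.229]); dwn=R.from_matrix(np.c_[[0,1,0],[1,0,0],[0,0,-1]]).as_quat()
best=None
q0=r.current_q()
for a in np.arange(-180,180,30):
    Q=(R.from_euler('z',a,degrees=True)*R.from_quat(dwn)).as_quat()
    q=r.inverse_kinematics([B[0],B[1],.3],Q); q2=r.inverse_kinematics([*bw(0,.051,.25)[:2],.3],(R.from_euler('z',a,degrees=True)*R.from_quat(dwn)).as_quat())
    if q is not None and q2 is not None: print(a,np.round(q,2)[[0,3,4,5]],np.round(q2,2)[[0,3,4,5]])
import pickle
im=optics.get_image("top"); pickle.dump(im,open("top1.pkl","wb")); W,_,_=pts(im)
m=np.zeros(W.shape[:2],bool); m[130:250,395:520]=1
m&=(W[...,2]>.15)&(W[...,2]<.26); q=W[m]; bx=np.c_[(q-BOX)@EX,(q-BOX)@EY,q[:,2]]
print(len(q),np.percentile(bx,[2,50,98],axis=0).round(3))
cv2.imwrite("pics/top1.png",cv2.resize(im["pixels"][100:260,380:540,::-1],None,fx=3,fy=3))
print(r.current_t())
```

```text
1.35 [ 0.3  1.5 -0.8]
1.5 [0.2 0.7 1. ]
-180 [ 0.34 -0.    1.25 -2.8 ] [-0.6  -0.    1.41  2.54]
-120 [ 0.34 -0.    1.25  2.43] [-0.6  -0.    1.41  1.49]
-90 [ 0.34 -0.    1.25  1.91] [-0.6  -0.    1.41  0.97]
-60 [ 0.34 -0.    1.25  1.38] [-0.6  -0.    1.41  0.45]
-30 [ 0.34 -0.    1.25  0.86] [-0.6  -0.    1.41 -0.08]
0 [ 0.34 -0.    1.25  0.34] [-0.6  -0.    1.41 -0.6 ]
30 [ 0.34 -0.    1.25 -0.19] [-0.6  -0.    1.41 -1.13]
60 [ 0.34 -0.    1.25 -0.71] [-0.6  -0.    1.41 -1.65]
90 [ 0.34 -0.    1.25 -1.23] [-0.6  -0.    1.41 -2.17]
120 [ 0.34 -0.    1.25 -1.76] [-0.6  -0.    1.41 -2.7 ]
1414 [[ 0.096 -0.105  0.161]
 [ 0.114 -0.005  0.196]
 [ 0.143  0.102  0.226]]
11.6
```

View pics/top1.png

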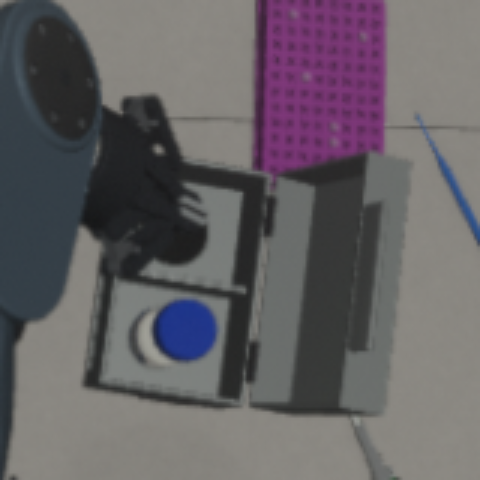

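The lid rests open at its stop: its lip measures z = 0.226. The pad is the black disc at crop (185,235), partly hidden by the gripper. Next I go over the small bottle.

```bash
cat >> h.py <<'E'
DWN=R.from_matrix(np.c_[[0,1,0],[1,0,0],[0,0,-1]]).as_quat()
def wristcam():
    p,q=r.current_tool_pos(),r.current_ee_rot(); im=optics.get_image("wrist")
    M=np.eye(4); M[:3,:3]=R.from_quat(q).as_matrix(); M[:3,3]=p
    im["camera_from_world"]=np.linalg.inv(M@im["mount"]); return im
def blue(im):
    h=cv2.cvtColor(im["pixels"],cv2.COLOR_RGB2HSV)
    m=((h[...,0]>108)&(h[...,0]<126)&(h[...,1]>150)&(h[...,2]>50)).astype(np.uint8)
    return cv2.morphologyEx(m,cv2.MORPH_OPEN,np.ones((3,3)))
E
python3 - <<'E'
from h import *
t=r.current_tool_pos(); r.move_linear([t[0],t[1]+.03,.36],vel=.25)
r.set_gripper(1.0)
r.move_to([.512,.229,.26],DWN)
im=wristcam(); W,_,T=pts(im); m=blue(im)
print("cam",T[:3,3].round(3),T[:3,2].round(2))
nl,lab,st,c=cv2.connectedComponentsWithStats(m)
for k in range(1,nl):
    if st[k,4]<300: continue
    p=W[lab==k]; zt=np.nanpercentile(p[:,2],80); t=p[abs(p[:,2]-zt)<.003]
    cc,rr=cv2.minEnclosingCircle(t[:,:2].astype(np.float32)); print(st[k],zt,cc,rr,np.nanmedian(t,0))
cv2.imwrite("pics/w0.png",im["pixels"][...,::-1])
im=optics.get_image("top"); W,_,_=pts(im)
g=im["pixels"].max(2); u,v=np.meshgrid(np.arange(640),np.arange(400))
bl=np.dstack([(W-BOX)@EX,(W-BOX)@EY,W[...,2]])
m=(abs(bl[...,0])<.055)&(bl[...,1]>.005)&(bl[...,1]<.097)&(bl[...,2]<.02)&(g<50)
m=cv2.morphologyEx(m.astype(np.uint8),cv2.MORPH_OPEN,np.ones((3,3)))
nl,lab,st,c=cv2.connectedComponentsWithStats(m)
for k in range(1,nl):
    if st[k,4]>30:
        P=ray(im,[c[k]],.008)[0]; print("pad",st[k],P,((P-BOX)@EX,(P-BOX)@EY),np.ptp(W[lab==k],axis=0))
cv2.imwrite("pics/top2.png",cv2.resize(im["pixels"][120:250,390:520,::-1],None,fx=4,fy=4))
m2=blue(im); nl,lab,st,c=cv2.connectedComponentsWithStats(m2)
print(bw(0,.051,.005),r.current_t())
E
```

```text
cam [0.514 0.31  0.382] [ 0.   -0.32 -0.95]
[ 174    0   74   29 1541] 0.14235326128616285 (0.44544410705566406, 0.35988402366638184) 0.023364825174212456 [0.44490284 0.35427506 0.14172535]
[ 288  154   58   57 2605] 0.10466500820995928 (0.5121901035308838, 0.22874759137630463) 0.025149580091238022 [0.51260382 0.22946028 0.10404079]
pad [428 167  21  21 342] [ 0.61071492 -0.36164379  0.008     ] (np.float64(-0.0014737304176812226), np.float64(0.050853838934514776)) [0.05696678 0.05804381 0.01734386]
[ 0.6106421  -0.36312296  0.005     ] 14.5917
```

View pics/w0.png

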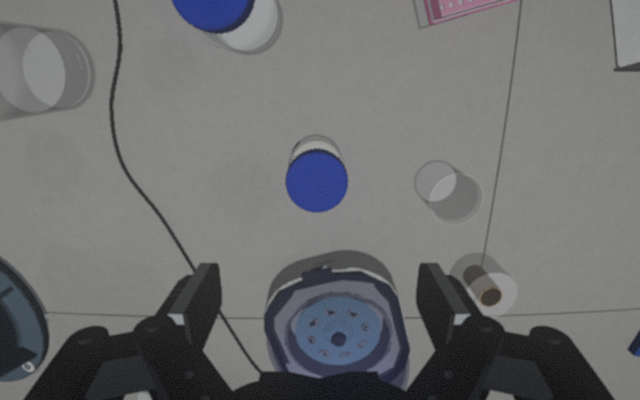

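View pics/top2.png

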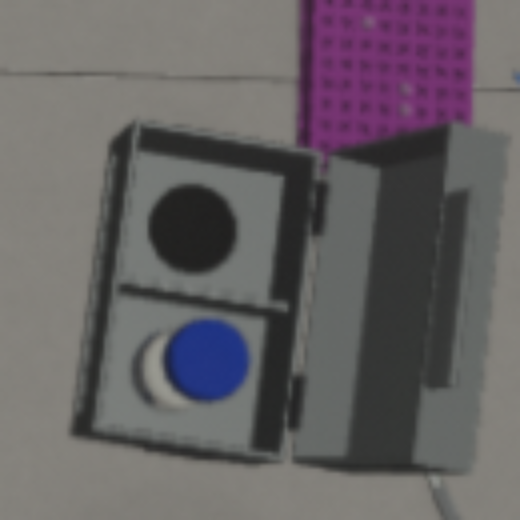

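The wrist view centres the cap at (317,181), giving (0.512, 0.229) at height 0.104. The top view shows the pad clear at crop (192,228), matching the bay centre. Grasping now.

Run:
```python
from h import *
c=[.5122,.2288]
r.move_linear([*c,.14],vel=.2); r.move_linear([*c,.101],vel=.06)
f0=r.current_contact_force()
r.set_gripper(0.0,squeeze=40); print("open",r.current_opening(),r.current_finger_force())
r.move_linear([*c,.15],vel=.08); print("df",(r.current_contact_force()-f0).round(2))
r.move_linear([*c,.34],vel=.25)
P=np.array([.6107,-.3624])
r.move_to([*P,.34],DWN)
print(r.current_opening(),r.current_tool_pos(),r.current_t(),r.current_contact_force().round(2))
im=optics.get_image("scene"); cv2.imwrite("pics/s3.png",cv2.resize(im["pixels"][40:290,180:500,::-1],None,fx=2,fy=2))
```

```text
open 0.6162007785291815 41.04696035385132
df [-0.24  0.84 -1.82]
0.6165237857861404 [ 0.61117303 -0.36133335  0.34016217] 20.375 [ 0.59  0.33 -2.61]
```

View pics/s3.png

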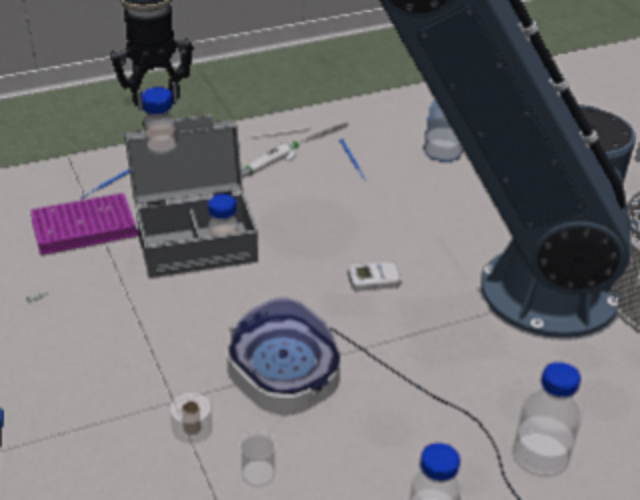

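The bottle hangs upright in the gripper above the free bay, at crop (158,120). Lowering until it touches.

Run:
```python
from h import *
P=[.6107,-.3624]
r.move_linear([*P,.2],vel=.2); r.move_linear([*P,.125],vel=.1)
f0=r.current_contact_force(); z=.125
while z>.1045:
    z-=.0015; r.move_linear([*P,z],vel=.03); f=r.current_contact_force()-f0
    if f[2]>1.5: break
print(z,f.round(2),r.current_tool_pos())
r.sleep(.2); r.set_gripper(.8); r.sleep(.2)
r.move_linear([*P,.16],vel=.08); r.move_linear([*P,.3],vel=.2); r.move_linear([P[0]-.06,P[1]+.2,.36],vel=.25)
im=optics.get_image("top"); W,_,_=pts(im); m=blue(im)
nl,lab,st,c=cv2.connectedComponentsWithStats(m)
for k in range(1,nl):
    if st[k,4]<100: continue
    p=W[lab==k]; zt=np.nanpercentile(p[:,2],80); t=p[abs(p[:,2]-zt)<.004]; print(c[k],zt.round(4),np.nanmedian(t,0).round(4))
bl=np.dstack([(W-BOX)@EX,(W-BOX)@EY,W[...,2]])
s=(abs(bl[...,1])<.1)&(bl[...,0]>.05)&(bl[...,0]<.2)&(bl[...,2]>.14)&(bl[...,2]<.26); print("lid",np.percentile(bl[s],[2,98],axis=0).round(3))
cv2.imwrite("pics/t4.png",cv2.resize(im["pixels"][120:250,390:520,::-1],None,fx=4,fy=4)); print(r.current_t(),r.current_contact_force())
```

```text
0.10849999999999999 [-2.81  2.    7.72] [ 0.61079592 -0.36274042  0.10971189]
[309.01513241  19.79361076] 0.0188 [ 1.0596 -0.003   0.0174]
[446.58181818 211.21818182] 0.1104 [ 0.5035 -0.357   0.109 ]
[155.73417722 228.98734177] 0.1431 [0.4441 0.3668 0.1417]
[164.88826816 319.23463687] 0.1805 [0.233  0.3245 0.1791]
lid [[ 0.101 -0.096  0.188]
 [ 0.143  0.096  0.226]]
28.3333 [-0.79344529  0.33123152  0.52255847]
```

View pics/t4.png

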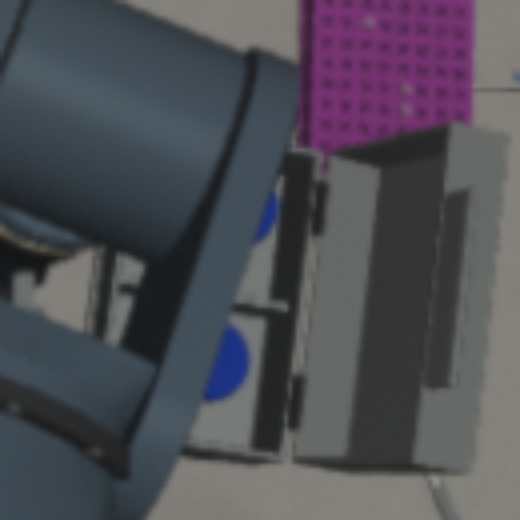

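The arm hides most of the box, although both caps show, at crop (262,215) and (225,360). I'll move it away and check once more.

Run:
```python
from h import *
t=r.current_tool_pos(); r.move_linear([t[0]-.06,t[1]+.2,.38],vel=.25)
im=optics.get_image("top"); W,_,_=pts(im); m=blue(im)
nl,lab,st,c=cv2.connectedComponentsWithStats(m)
for k in range(1,nl):
    if st[k,4]<100: continue
    p=W[lab==k]; zt=np.nanpercentile(p[:,2],80); t=p[abs(p[:,2]-zt)<.004]; print(c[k].round(),st[k,4],zt.round(4),np.nanmedian(t,0).round(4))
cv2.imwrite("pics/t5.png",cv2.resize(im["pixels"][120:250,390:520,::-1],None,fx=4,fy=4)); print(r.current_t())
```

```text
[309.  20.] 2380 0.0188 [ 1.0588 -0.0046  0.0174]
[449. 171.] 299 0.1132 [ 0.6079 -0.3638  0.1117]
[441. 210.] 300 0.1108 [ 0.5084 -0.3433  0.1091]
[156. 229.] 323 0.143 [0.4443 0.3673 0.1416]
[165. 319.] 358 0.1809 [0.232  0.3242 0.1796]
29.3667
```

View pics/t5.png

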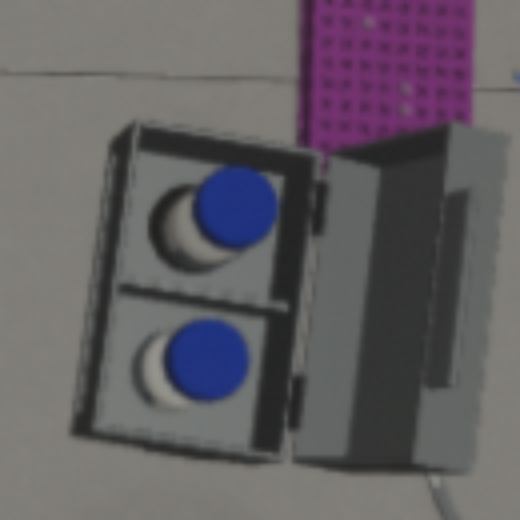

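The bottle stands upright on the pad: the cap at crop (236,207) works out at (0.608, -0.364, 0.112). The stored bottle and tall bottle haven't moved, and the lid is open.

```bash
python3 -c "
from h import *
print(r.hand_in())"
```

```text
the job is handed in; nothing more can be done
None
```

The job is handed in, and my last check before that showed the lid open at its stop, the small bottle upright on the pad about 3 mm off centre, and the other bottles where they stood; the hand-in call returned no verdict.

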